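# Put a framed microscope filter away in the narrowest rack slot that takes it

## Task

Take the front filter frame out of the white stand by its side edges, fingers off its faces, and put it away in the narrowest slot of the grey stepped rack that takes it: start at the narrow end and set it lightly on slot after slot, never forcing it, until the first one lets it in. Lower it there, still held, until it stands fully home on the slot's floor, centred across the rack's width, then let go; leave the other two filters in the stand and everything else where it is.

Things in the scene. Friction and masses are not known exactly. Their poses are not given: they have to be found in the camera images.
- filter_a: Framed filter, looks like the other two: flat plate, aluminium rim, white opal window, 56 mm wide (its y), 66 mm tall (its z). Thickness 6, 10 or 14 mm, each once among the three; unmarked, and which one stands in front changes. Origin: middle of the lower edge of its BACK face; the plate lies along its own -x from there (by its thickness) and 0 to 66 mm along +z. Starts leaning in the stand.
- filter_b: As filter_a: same origin and axes, thickness unmarked. About 0.05 to 0.14 kg. The narrow side edges (y = +-28 mm) are free to be pinched over their whole height, the stand being narrower; the faces are glass and screwed trim between two side rails 8 mm wide.
- filter_c: As filter_a: same origin and axes, thickness unmarked. (In the rules, filter_a_c0 and the like mean the middle part of a frame, its glass and faces between the side rails; its centre lies at mid-thickness.)
- rack: Light grey plastic rack, 129.5 (x) by 44 (y) by 40 mm high, origin at the centre of its underside; cannot slide, but its rubber feet give 1 mm per 4 N pressed down (4 mm at most). Five square-edged slots across along y, 12 mm walls between; from -x to +x they are 3.5, 7.5, 11.5, 15.5, 19.5 mm wide. A frame has 1.5 mm to spare in its own slot, 5.5 mm in the next.
- place_front (a point): Foremost place of the white stand, nearest its -x end: the line where seat and back meet, 18 mm above the bench; the front frame's origin lies here at the start. Axes as the stand's.
- stand: White plastic sloping stand, fixed, base 165 x 60 x 8 mm, origin at the middle place, at bench height. Three places in a row along x, 46 mm apart (front at x = -46 mm, rear +46 mm); in each a seat and a back, 34 mm wide and 40 mm tall, carry a frame whose z leans 15 degrees from vertical, its top towards the stand's +x.
- slot1 (a point): Middle of the flat floor of the rack's slot 1, which is 3.5 mm wide (along x); the floor is 16.5 mm above the bench and the slot's mouth 23.5 mm above the floor. Axes as the rack's.
- slot2 (a point): Middle of the flat floor of the rack's slot 2, which is 7.5 mm wide (along x); the floor is 16.5 mm above the bench and the slot's mouth 23.5 mm above the floor. Axes as the rack's.
- slot3 (a point): Middle of the flat floor of the rack's slot 3, which is 11.5 mm wide (along x); the floor is 16.5 mm above the bench and the slot's mouth 23.5 mm above the floor. Axes as the rack's.
- slot4 (a point): Middle of the flat floor of the rack's slot 4, which is 15.5 mm wide (along x); the floor is 16.5 mm above the bench and the slot's mouth 23.5 mm above the floor. Axes as the rack's.
- slot5 (a point): Middle of the flat floor of the rack's slot 5, which is 19.5 mm wide (along x); the floor is 16.5 mm above the bench and the slot's mouth 23.5 mm above the floor. Axes as the rack's.
- eyepiece: Bystander: black microscope eyepiece, 40 mm across, 58 mm tall, standing; origin at the centre of its underside.
- oil_bottle: Bystander: amber immersion-oil bottle, 28 mm across, 65 mm tall; origin at the centre of its underside.
- objective_can: Bystander: clear objective can with a black lid, 42 mm across, 62 mm tall; origin at the centre of its underside.
- slide_box: Bystander: blue slide box, 98 x 85 x 36 mm; origin at the centre of its underside.
- petri_dish: Bystander: open glass dish, 90 mm across, 15 mm tall; origin at the centre of its underside.
- beaker: Bystander: glass beaker, 66 mm across, 85 mm tall; origin at the centre of its underside.
- tube_rack: Bystander: orange test-tube rack with tubes, 60 x 210 mm, 109 mm tall; origin at the centre of its underside.
Not all that is in view belongs to the job. What is shaped like the filter_c but brown or red is not meant.

How it is judged:
By the outcome, as a careful person would: the job done as asked, in the order asked, and still so for the second after the job is handed in, with the robot touching nothing.
It also fails if it takes over 64 s, if anything falls off the work surface, if the arm or the gripper's body presses on something with over 40 N, if the wrist force passes 120 N, or if a joint passes its speed limit or range.

## Robot

A 7-joint arm with a two-finger parallel gripper is mounted at the origin on the work surface. World frame = base frame: x ahead of the robot, y to its left, z up, the work surface at z = 0. Lengths are in m, angles in rad, forces in N, time in s.
With the tool pointing down it reaches from about 0.4 to 0.9 m from the base axis. Payload 5.5 kg.
Tool frame: the origin (TCP) lies at the very end of the fingers, on their centre line; the grasp point (between the pads) lies 19 mm behind it (manip.pinch_z is the z of the grasp point in the tool frame, in m); z points along the fingers, y is the line along which they close (so a half turn about z gives the same grasp; the last joint's range is limited). The gripper opens to 85 mm and grips with 20 to 120 N. Pads are 22 mm wide; open, the fingers measure 114 mm over their backs; the gripper's body (76 mm by 85 mm) begins 54 mm behind the grasp point. The pads swing forward as they close: fully open they stand 13 mm farther back than shut.
Start: joints at [1.513, 0.501, -0.427, 1.55, 0.221, 1.138, -0.21], TCP at [0.205, -0.617, 0.231] pointing down, gripper open.
Joint ranges: [-2.88, 2.88], [-0.31, 2.03], [-1.54, 1.56], [0.2, 2.42], [-1.41, 4.55], [0.19, 2.02], [-2.57, 2.57]. Speed limits (rad/s): [2.57, 2.57, 3.14, 3.14, 3.14, 3.14, 3.14].

## Interface

Orientations are given as a unit quaternion [w, x, y, z].
In Python, from workcell import manip gives the robot as it stands.
- The arm moves only by the shell command python3 -m crank 'ROWS' [OPENING]. ROWS is text: rows parted by semicolons, each of 6 numbers parted by spaces: the shift along the tool's x, y, z in units of 25 mm (1.0 is 25 mm), then the turn, a rotation vector about the tool's x, y, z in units of 4 degrees (1.0 is 4 degrees). In form: tx ty tz rx ry rz; .... A call has exactly 10 rows; each row shifts and turns the commanded pose from where the row before left it, along the tool's axes as they then stand; what a row does not reach is not made up. A row lasts 1/12 s, in which the tool goes at most 41.7 mm and 7.16 degrees, less where a joint would pass 70% of its speed; a pose out of reach is approached as far as the arm can. A call with a number of a shift or a turn outside -1 to 1 is refused whole. A call with a gripper value outside its range is refused whole. OPENING is the gripper's target within -1 to 1 (shut at 1, half-way at 0, fully open at -1), set as the call begins (- or left out, the last holds). The fingers move at their own pace and stop on an object; the grip force is fixed at half the most. Time passes only in rows, so rows that do not move let the fingers close, or fill a call up. It gives the time, the measured TCP pose, the force, the opening and the grip force at its end, in the units of the state.
- manip.state(): the state, without advancing time (a new reading comes with each control period).
- manip.snapshot(name): name is "scene" or "top" or "wrist"; returns (picture, depth): 480x640x3 uint8, red, green, blue; 480x640 float32, m along the optical axis (not along the pixel's ray), 0 where there is no reading.
- manip.camera_model(name): a dict with "intrinsics" (3x3 intrinsics, pixels), "dist" ([k1, k2, p1, p2, k3] as OpenCV has them; the pictures are not rectified), "R" (3x3) and "t" (3): a world point X has camera coordinates R X + t. Camera axes: x right, y down, z forward; pixel columns grow to the right and rows downward; lengths in m; the calibration is good to about 2 mm. A picture is of the moment at which its call begins: read the wrist's pose just before it. camera_model takes no time and is no camera call; for the wrist camera it gives the pose at the moment of the call.
- manip.close_job(): hands the job in; it is judged then, once.
The state is a dict: "time": time; "joint_positions": joint angles; "dq": joint speeds; "joint_torque": joint torques, N m; "tcp_pos": TCP position; "tool_rot": TCP orientation; "ft_force": force on the tool from outside, world axes, zero at the start; "ft_torque": the same for the moment, N m; "finger_gap": opening from 0.0 (shut) to 1.0 (fully open); "gripper_force": force on a finger pad.
Only numpy, scipy, OpenCV 4.12 (cv2) and the standard library are available. Lean on these libraries where they do the work, as an engineer would, in place of code of your own. Each camera call takes 0.05 s, during which the arm holds its last target. There are 200 camera calls.

## Working session

There is one attempt and no reset: what is moved stays moved. The work goes in short steps, Python scripts to look and compute and a shell command to move; the robot and the scene stay as the last step left them, time stands still between calls to the robot, and variables do not carry over. Pictures are saved under pics/ and viewed, at most 10 in all, crops included, and the job is handed in when it is done.

```bash
ls; mkdir -p pics; python3 - <<'E'
from workcell import manip
import cv2
s=manip.state(); print({k:s[k] for k in('time','tcp_pos','tool_rot','ft_force','finger_gap')},manip.pinch_z)
import numpy as np
for n in('scene','top'):
    p,d=manip.snapshot(n); cv2.imwrite(f'pics/{n}0.png',p[:,:,::-1]); np.savez(f'{n}0.npz',d=d); m=manip.camera_model(n); print(n,m['intrinsics'].round(1).tolist() if hasattr(m['intrinsics'],'round') else m['intrinsics'],m['dist'],m['R'],m['t'])
E
```

```text
pics
{'time': 0.0, 'tcp_pos': array([ 0.20470237, -0.61618361,  0.23023857]), 'tool_rot': array([-9.82169675e-04,  9.87156695e-01,  1.59751930e-01, -1.28441469e-04]), 'ft_force': array([-0.17524527, -0.36117946, -0.39787306]), 'finger_gap': 1.0040865280827216} -0.0187
scene [[467.1, 0.0, 321.8], [0.0, 467.1, 241.7], [0.0, 0.0, 1.0]] [-0.04920568  0.          0.          0.          0.        ] [[ 0.52150883  0.85301379  0.01990003]
 [ 0.49474106 -0.2833045  -0.82156548]
 [-0.69516892  0.43829901 -0.56976674]] [-0.27118857 -0.22221608  1.45904049]
top [[623.5, 0.0, 312.3], [0.0, 623.5, 250.0], [0.0, 0.0, 1.0]] [-0.16023101  0.          0.          0.          0.        ] [[ 0.01966363 -0.9997882   0.0060737 ]
 [-0.99753927 -0.02002757 -0.06718852]
 [ 0.06729593 -0.00473759 -0.99772181]] [-0.01187881  0.54774586  1.80296157]
```

View pics/scene0.png

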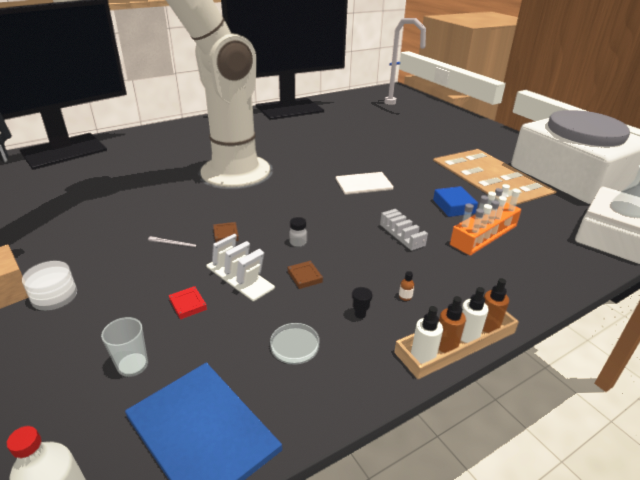

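View pics/top0.png

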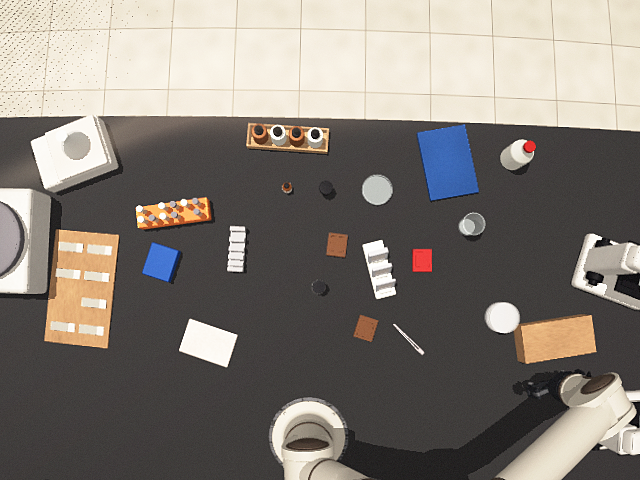

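Candidates: the white stand with three opal frames, top (379,269) / scene (240,268); brown plates at top (337,245) and (366,328) and a red one at (422,260) are decoys. The grey stepped rack is at top (236,249). I'll confirm in an enlarged crop.

```bash
python3 - <<'E'
import cv2,numpy as np
t=cv2.imread('pics/top0.png');s=cv2.imread('pics/scene0.png')
a=cv2.resize(t[230:310,345:410],None,fx=5,fy=5,interpolation=2)  #325x400
b=cv2.resize(t[215:282,210:265],None,fx=6,fy=6,interpolation=2)[:400] #330
c=cv2.resize(s[225:305,195:285],None,fx=4,fy=4,interpolation=2)[:200] 
print(a.shape,b.shape)
cv2.imwrite('pics/c1.png',np.hstack([a,b]))
cv2.imwrite('pics/c2.png',np.hstack([cv2.resize(s[225:305,195:285],None,fx=4.4,fy=4.4,interpolation=2)[:350],cv2.resize(s[195:265,365:445],None,fx=5,fy=5,interpolation=2)[:350]]))
E
```

```text
(400, 325, 3) (400, 330, 3)
```

View pics/c1.png

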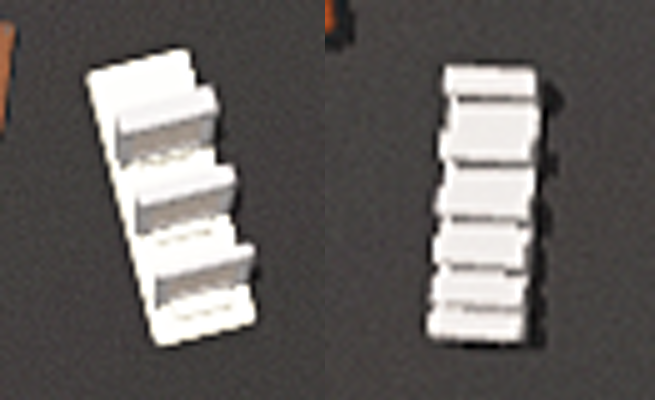

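View pics/c2.png

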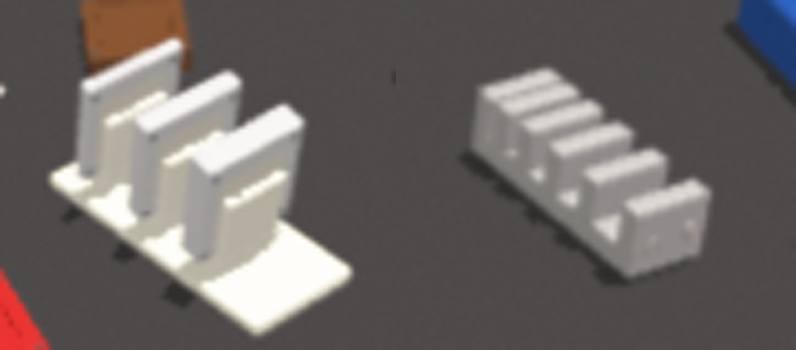

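Crops: the stand (left) has its frame backs away from the robot, so the front place is the lowest one in the top view (≈(386,285)). That means its +x points away from the robot. The rack's narrow end is the one nearest the robot (top (233,271)).

```bash
cat >h.py <<'E'
import cv2,numpy as np
from workcell import manip
from scipy.spatial.transform import Rotation as Ro
def ray(m,px):
    u=cv2.undistortPoints(np.array(px,float).reshape(-1,1,2),np.array(m['intrinsics']),np.array(m['dist'])).reshape(-1,2)
    R=np.array(m['R']);t=np.array(m['t']);return -R.T@t,np.c_[u,np.ones(len(u))]@R
def onz(m,px,z):
    c,d=ray(m,px);z=np.broadcast_to(z,len(d));return c+d*((z-c[2])/d[:,2])[:,None]
def proj(m,X):
    return cv2.projectPoints(np.array(X,float).reshape(-1,1,3),cv2.Rodrigues(np.array(m['R']))[0],np.array(m['t']),np.array(m['intrinsics']),np.array(m['dist']))[0].reshape(-1,2)
def toolR(s): return Ro.from_quat(np.roll(s['tool_rot'],-1))
def delta(Rt,p,grasp=False):
    """units: shift in the tool axes and rotvec from current to target TCP"""
    s=manip.state();R=toolR(s)
    return (R.inv().apply(np.array(p)-s['tcp_pos'])/.025).round(2),(np.degrees((R.inv()*Rt).as_rotvec())/4).round(2)
E
python3 - <<'E'
from h import *
m=manip.camera_model('top')
a=np.array([[88,73],[188,50],[257,322],[158,347]])/5+[345,230]-.4
b=(np.array([[444,66],[537,66],[525,342],[428,340]])-[325,0])/6+[210,215]-.4
A=onz(m,a,.008);B=onz(m,b,.04)
for Q in(A,B):
    print(Q.round(4),Q.mean(0).round(4)); v=(Q[0]+Q[1]-Q[2]-Q[3])/2; w=(Q[0]+Q[3]-Q[1]-Q[2])/2
    print('len',np.linalg.norm(v),np.linalg.norm(w),np.degrees(np.arctan2(v[1],v[0])),np.degrees(np.arctan2(w[1],w[0]))-90)
print(Ro.as_matrix(toolR(manip.state())).round(3)); w=manip.camera_model('wrist');print(np.array(w['R']).round(3).tolist(),-np.array(w['R']).T@w['t'])
E
```

```text
[[ 0.5686 -0.1477  0.008 ]
 [ 0.5834 -0.2067  0.008 ]
 [ 0.4239 -0.2495  0.008 ]
 [ 0.4083 -0.1913  0.008 ]] [ 0.496  -0.1988  0.008 ]
len 0.16559566549642876 0.06052251654595404 15.12861540604867 14.570012369564296
[[0.6124 0.2407 0.04  ]
 [0.6133 0.1956 0.04  ]
 [0.4799 0.1978 0.04  ]
 [0.4799 0.2446 0.04  ]] [0.5464 0.2197 0.04  ]
len 0.13301363717719122 0.04598912447758715 -1.3175554596455368 0.5487919841025359
[[ 0.949  0.315 -0.   ]
 [ 0.315 -0.949  0.002]
 [ 0.    -0.002 -1.   ]]
[[0.314, -0.949, -0.001], [-0.906, -0.3, 0.3], [-0.285, -0.093, -0.954]] [ 0.27848869 -0.59243106  0.37316699]
```

```bash
cat >>h.py <<'E'
def Rtilt(yaw,tilt): # tool x along yaw dir, tool z = -(leaning axis)
    return Ro.from_euler('z',yaw,degrees=True)*Ro.from_euler('y',tilt,degrees=True)*Ro.from_euler('x',180,degrees=True)
E
python3 - <<'E'
from h import *
R=Rtilt(15,15);zf=-R.as_matrix()[:,2];print(R.as_matrix().round(3))
pf=np.array([.496,-.199,.018])-.046*np.array([np.cos(.2618),np.sin(.2618),0])
print(pf,zf,delta(R,pf+zf*.16))
E
```

```text
[[ 0.933  0.259 -0.25 ]
 [ 0.25  -0.966 -0.067]
 [-0.259  0.    -0.966]]
[ 0.45156742 -0.2109057   0.018     ] [0.25       0.0669873  0.96592583] (array([ 16.14, -12.17,   2.34]), array([ 0.09, -3.75,  0.84]))
```

```bash
python3 -m crank '0.9 -0.7 0 0 0 0;0.9 -0.7 0 0 0 0;0.9 -0.7 0 0 0 0;0.9 -0.7 0 0 0 0;0.9 -0.7 0 0 0 0;0.9 -0.7 0 0 0 0;0.9 -0.7 0 0 0 0;0.9 -0.7 0 0 0 0;0.9 -0.7 0 0 0 0;0.9 -0.7 0 0 0 0' -1
python3 -m crank '0.8 -0.7 0 0 0 0;0.8 -0.7 0 0 0 0;0.8 -0.7 0 0 0 0;0.8 -0.7 0 0 0 0;0.8 -0.7 0 0 0 0;0.8 -0.7 0 0 0 0;0.8 -0.6 0.2 0 -0.9 0.2;0.8 -0.4 0.3 0 -0.9 0.2;0.3 0 0.2 0 -0.9 0.2;0.1 0 0.2 0 -0.9 0.2'
python3 - <<'E'
from h import *
R=Rtilt(15,15);zf=-R.as_matrix()[:,2]
print(delta(R,np.array([.4516,-.2109,.018])+zf*.16))
m=manip.camera_model('wrist');p,d=manip.snapshot('wrist');np.savez('w1.npz',d=d,**{k:np.array(v) for k,v in m.items()})
cv2.imwrite('pics/w1.png',p[:,:,::-1])
E
```

```text
time: 0.93
tcp_pos: [0.3636, -0.3784, 0.231]
tool_rot: [-0.0, 0.987, 0.16, -0.0]
ft_force: [-0.0, -0.9, -0.6]
finger_gap: 0.999
gripper_force: 0.0
time: 1.77
tcp_pos: [0.4833, -0.202, 0.206]
tool_rot: [0.02, 0.983, 0.132, -0.125]
ft_force: [-0.4, -0.4, -0.1]
finger_gap: 1.0
gripper_force: 0.0
(array([0.66, 0.01, 1.21]), array([ 0.12, -0.13,  0.06]))
```

View pics/w1.png

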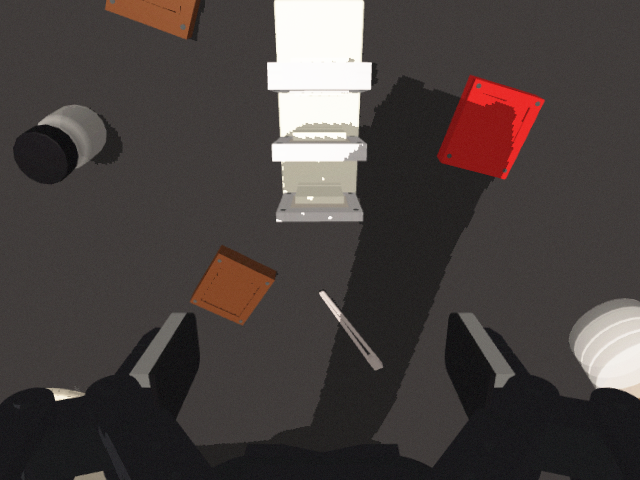

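The wrist view shows the front frame at about (320,208), with its lower rim edge at y≈220 and its sides at x≈277 and 362. The middle frame is at (320,150), the rear one at (320,76). The brown and red plates lie apart from them. I'll compare this with a projected model.

```bash
python3 - <<'E'
from h import *
z=np.load('w1.npz');m={k:z[k] for k in('intrinsics','dist','R','t')}
print('cam',(-m['R'].T@m['t']).round(3), 'axis',m['R'][2].round(2))
yaw=np.radians(15);X=np.array([np.cos(yaw),np.sin(yaw),0]);Y=np.array([-np.sin(yaw),np.cos(yaw),0])
c,s=np.cos(np.radians(15)),np.sin(np.radians(15))
for off,n in((-.046,'front'),(0,'mid'),(.046,'rear')):
    o=np.array([.496,-.199,.018])+off*X; zf=s*X+c*np.array([0,0,1]); xf=c*X-s*np.array([0,0,1])
    for t in(0,.006,.010,.014):
        print(n,t,'top',proj(m,[o-t*xf+.066*zf+y*Y for y in(.028,-.028)]).round(0).tolist())
p=cv2.imread('pics/w1.png')
d=z['d']; print('depth col320', [(r,round(float(d[r,320]),3)) for r in range(185,232,3)])
a=cv2.resize(p[50:235,255:385],None,fx=4,fy=4,interpolation=2)[-600:]
print('row0',235-150);cv2.imwrite('pics/w1c.png',a)
E
```

```text
cam [ 0.59  -0.172  0.325] axis [-0.51 -0.15 -0.85]
front 0 top [[276.0, 202.0], [364.0, 202.0]]
front 0.006 top [[276.0, 211.0], [364.0, 211.0]]
front 0.01 top [[277.0, 217.0], [364.0, 218.0]]
front 0.014 top [[277.0, 224.0], [364.0, 224.0]]
mid 0 top [[272.0, 132.0], [369.0, 132.0]]
mid 0.006 top [[273.0, 142.0], [369.0, 142.0]]
mid 0.01 top [[273.0, 149.0], [368.0, 149.0]]
mid 0.014 top [[273.0, 156.0], [368.0, 156.0]]
rear 0 top [[268.0, 48.0], [374.0, 48.0]]
rear 0.006 top [[268.0, 60.0], [373.0, 60.0]]
rear 0.01 top [[269.0, 68.0], [373.0, 68.0]]
rear 0.014 top [[269.0, 76.0], [373.0, 76.0]]
depth col320 [(185, 0.338), (188, 0.329), (191, 0.317), (194, 0.306), (197, 0.302), (200, 0.302), (203, 0.307), (206, 0.297), (209, 0.283), (212, 0.277), (215, 0.279), (218, 0.278), (221, 0.375), (224, 0.376), (227, 0.377), (230, 0.379)]
row0 85
```

View pics/w1c.png

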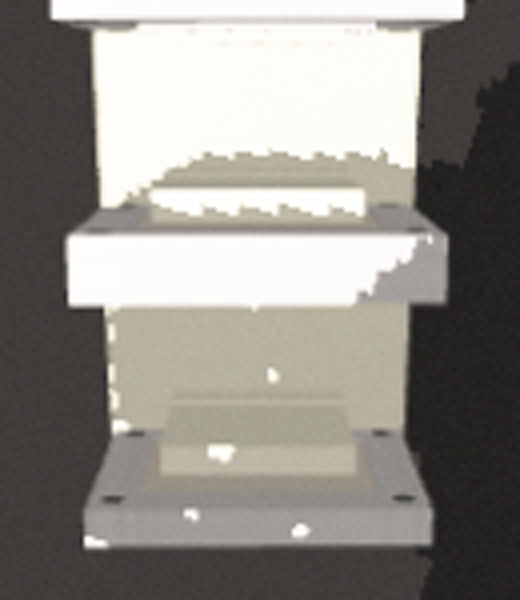

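```bash
python3 - <<'E'
from h import *
z=np.load('w1.npz');m={k:z[k] for k in('intrinsics','dist','R','t')}
f=np.array([[84,507],[432,510]])/4+[255,85]-.4
g=np.array([[68,235],[447,235]])/4+[255,85]-.4
F=onz(m,f,.0818);G=onz(m,g,.0818);print(F.round(4),G.round(4),np.linalg.norm(F[0]-F[1]),np.linalg.norm(G[0]-G[1]))
for Q in(F,G):
    w=Q[0]-Q[1];print('yaw',np.degrees(np.arctan2(w[1],w[0]))-90)
v=G.mean(0)-F.mean(0);print(np.linalg.norm(v),'yaw',np.degrees(np.arctan2(v[1],v[0])))
R=Rtilt(15,15);M=R.as_matrix();zf=-M[:,2];xf=M[:,0]
o=F.mean(0)-.066*zf;print('origin',o.round(4))
# TCP target: 21mm above lower edge, mid thickness
tgt=o+.021*zf-.003*xf
np.save('tgt.npy',tgt);print(tgt.round(4),delta(R,tgt))
E
```

```text
[[ 0.4543 -0.1805  0.0818]
 [ 0.4683 -0.2346  0.0818]] [[ 0.4983 -0.1686  0.0818]
 [ 0.5128 -0.2224  0.0818]] 0.05591488400961228 0.05575263967438349
yaw 14.491059874398701
yaw 15.125876973491273
0.045886449964814585 yaw 15.22459358498191
origin [ 0.4448 -0.2119  0.018 ]
[ 0.4472 -0.2113  0.0391] (array([ 0.21, -0.02,  6.76]), array([ 0.09, -0.07,  0.08]))
```

```bash
python3 -m crank '0.2 0 0.5 0.1 -0.1 0.1;0 0 0.7 0 0 0;0 0 0.7 0 0 0;0 0 0.7 0 0 0;0 0 0.7 0 0 0;0 0 0.7 0 0 0;0 0 0.7 0 0 0;0 0 0.7 0 0 0;0 0 0.7 0 0 0;0 0 0.6 0 0 0' -1
python3 - <<'E'
from h import *
print(delta(Rtilt(15,15),np.load('tgt.npy')))
p,d=manip.snapshot('wrist');cv2.imwrite('pics/w2.png',p[:,:,::-1])
E
```

```text
time: 2.65
tcp_pos: [0.4435, -0.2149, 0.0416]
tool_rot: [0.017, 0.984, 0.126, -0.128]
ft_force: [0.3, 0.3, 0.8]
finger_gap: 1.001
gripper_force: 0.0
(array([ 0.2 , -0.1 ,  0.05]), array([-0.01, -0.05, -0.1 ]))
```

View pics/w2.png

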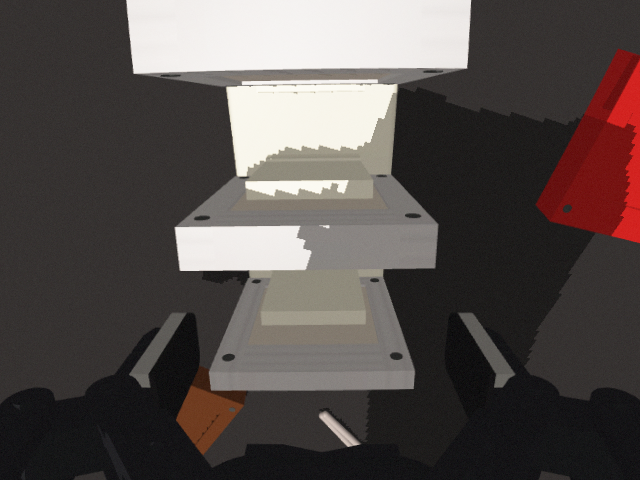

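The view down the fingers shows the frame's top edge at y 372–388, x 210–414, between the pads at x≈190 and 455. It sits a little left of centre. I'll correct by the computed shift and close.

```bash
python3 -m crank '0.1 -0.1 0 0 0 -0.1;0.1 0 0.1 0 0 0;0 0 0 0 0 0;0 0 0 0 0 0;0 0 0 0 0 0;0 0 0 0 0 0;0 0 0 0 0 0;0 0 0 0 0 0;0 0 0 0 0 0;0 0 0 0 0 0' -1
python3 - <<'E'
from h import *
print(delta(Rtilt(15,15),np.load('tgt.npy')))
E
```

```text
time: 3.53
tcp_pos: [0.4489, -0.2105, 0.0394]
tool_rot: [0.017, 0.983, 0.13, -0.128]
ft_force: [-0.3, -0.7, -0.4]
finger_gap: 0.998
gripper_force: 0.0
(array([-0.06,  0.01,  0.03]), array([ 0.01, -0.05,  0.03]))
```

```bash
python3 -m crank '-0.06 0 0 0 0 0;0 0 0 0 0 0;0 0 0 0 0 0;0 0 0 0 0 0;0 0 0 0 0 0;0 0 0 0 0 0;0 0 0 0 0 0;0 0 0 0 0 0;0 0 0 0 0 0;0 0 0 0 0 0' 1
python3 - <<'E'
from h import *
print(delta(Rtilt(15,15),np.load('tgt.npy')))
p,d=manip.snapshot('wrist');cv2.imwrite('pics/w3.png',p[:,:,::-1])
E
```

```text
time: 4.37
tcp_pos: [0.4473, -0.2109, 0.0401]
tool_rot: [0.017, 0.983, 0.13, -0.128]
ft_force: [-1.8, -0.1, 5.9]
finger_gap: 0.645
gripper_force: 63.1
(array([0.  , 0.01, 0.04]), array([ 0.01, -0.05,  0.03]))
```

View pics/w3.png

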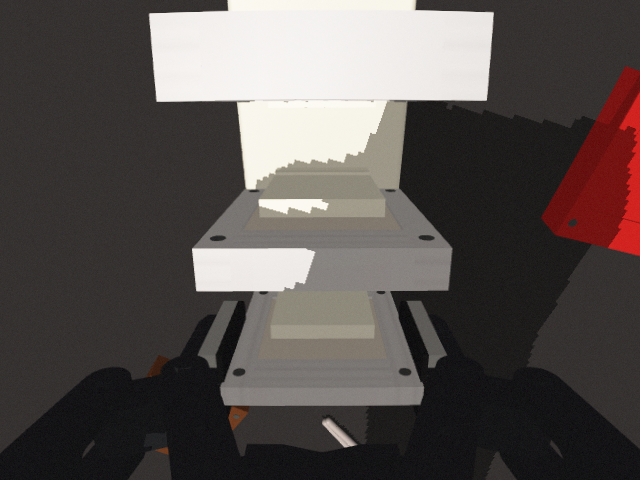

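The pads hold the two side edges and are clear of the faces. I'll lift along the frame's own lean.

```bash
python3 -m crank '0 0 -0.1 0 0 0;-0.03 0 -0.2 0 0 0;-0.03 0 -0.4 0 0 0;-0.04 0 -0.6 0 0 0;0 0 -0.6 0 0 0;0 0 -0.6 0 0 0;0 0 -0.6 0 0 0;0 0 -0.6 0 0 0;0 0 -0.5 0 0 0;0 0 -0.2 0 0 0'
python3 - <<'E'
from h import *
# slot1 guess; hover frame bottom at z=.11
yaw=0;c=np.array([.5464,.2197,0]);R=Rtilt(yaw,0)
x1=-.12950/2+12+0 if 0 else -(.1295/2)+.012+.00175
print(x1,delta(R,c+[x1,0,.11+.022]),manip.state()['ft_force'])
E
```

```text
time: 5.25
tcp_pos: [0.474, -0.2041, 0.149]
tool_rot: [0.018, 0.983, 0.131, -0.126]
ft_force: [0.5, -0.2, 0.0]
finger_gap: 0.643
gripper_force: 63.2
-0.051000000000000004 (array([  5.25, -16.14,  -0.7 ]), array([0.51, 3.63, 3.76])) [ 0.49077324 -0.17393389  0.03936558]
```

```bash
python3 -m crank '0 -0.3 0 0.1 0.9 0.9;0 -0.4 0 0.1 0.9 0.9;0 -0.5 0 0.1 0.9 0.9;0.1 -0.7 0 0.1 0.9 0.9;0.1 -0.8 0 0.1 0 0.1;0.1 -0.9 0 0 0 0;0.1 -0.9 0 0 0 0;0.1 -0.9 0 0 0 0;0.1 -0.9 0 0 0 0;0.1 -0.9 0 0 0 0'
python3 -m crank '0 -0.9 0 0 0 0;0 -0.9 0 0 0 0;0 -0.9 0 0 0 0;0 -0.9 0 0 0 0;0 -0.9 0 0 0 0;0 -0.9 0 0 0 0;0 -0.9 0 0 0 0;0 -0.9 0 0 0 0;0 -0.9 0 0 0 0;0 -0.5 0 0 0 0'
python3 - <<'E'
from h import *
print(delta(Rtilt(0,0),[.4954,.2197,.132]),manip.state()['ft_force'])
E
```

```text
time: 6.08
tcp_pos: [0.4816, -0.0236, 0.1462]
tool_rot: [-0.001, 1.0, 0.002, -0.003]
ft_force: [0.4, 0.4, -0.5]
finger_gap: 0.646
gripper_force: 63.3
time: 6.92
tcp_pos: [0.4803, 0.1935, 0.1467]
tool_rot: [-0.001, 1.0, 0.004, -0.002]
ft_force: [0.8, 0.5, -0.3]
finger_gap: 0.647
gripper_force: 63.3
(array([ 0.61, -1.04,  0.59]), array([-0.04,  0.07,  0.11])) [ 0.810922    0.45390076 -0.27182024]
```

```bash
python3 -m crank '0.3 -0.4 0 0 0.07 0.1;0.3 -0.4 0 0 0 0;0 -0.24 0 0 0 0;0 0 0 0 0 0;0 0 0 0 0 0;0 0 0 0 0 0;0 0 0 0 0 0;0 0 0 0 0 0;0 0 0 0 0 0;0 0 0 0 0 0'
python3 - <<'E'
from h import *
print(delta(Rtilt(0,0),[.4954,.2197,.132]),manip.state()['ft_force'])
m=manip.camera_model('wrist');p,d=manip.snapshot('wrist');np.savez('w4.npz',d=d,**{k:np.array(v) for k,v in m.items()})
s=manip.state();np.savez('s4.npz',p=s['tcp_pos'],q=s['tool_rot'])
cv2.imwrite('pics/w4.png',p[:,:,::-1])
E
```

```text
time: 7.75
tcp_pos: [0.496, 0.2161, 0.1466]
tool_rot: [-0.001, 1.0, -0.001, 0.0]
ft_force: [-0.0, 0.5, -0.1]
finger_gap: 0.644
gripper_force: 63.3
(array([-0.02, -0.14,  0.58]), array([-0.02, -0.  , -0.04])) [-0.03599827  0.47978969 -0.08737771]
```

View pics/w4.png

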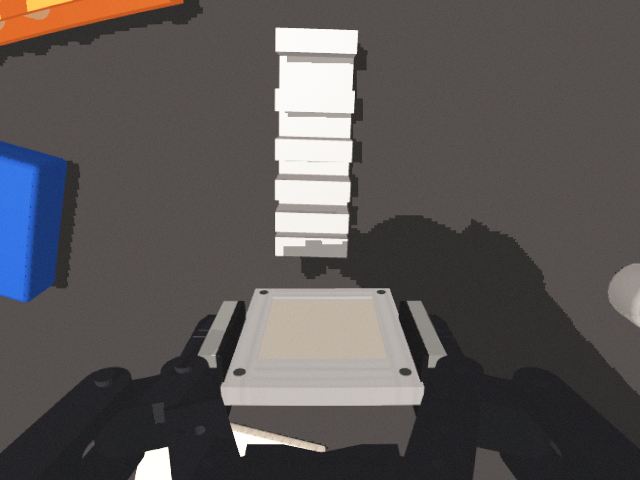

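The rack spans (276..358, 29) to (276..347, 257), narrow end at the bottom. The held frame's top edge is at y≈387–404 and its lower back edge at y≈289. Next I'll get those edges at sub-pixel accuracy.

```bash
python3 - <<'E'
from h import *
z=np.load('w4.npz');m={k:z[k] for k in('intrinsics','dist','R','t')}
g=cv2.cvtColor(cv2.imread('pics/w4.png'),cv2.COLOR_BGR2GRAY).astype(float)
def peaks(v,th):
    d=np.diff(v);o=[]
    for i in range(1,len(d)-1):
        if abs(d[i])>th and abs(d[i])>=abs(d[i-1]) and abs(d[i])>abs(d[i+1]):
            w=np.abs(d[i-1:i+2]);o.append((round(float(i+.5+(w*[-1,0,1]).sum()/w.sum()),2),int(d[i])))
    return o
print('rackL',peaks(g[20:265,286:294].mean(1),8)); print('rackR',peaks(g[20:265,334:342].mean(1),8))
for r in(35,42,95,102,145,155,185,195,212,228,243,252): print(r,[(a+260,b) for a,b in peaks(g[r-1:r+2,260:375].mean(0),25)])
print('frame',[(a+280,b) for a,b in peaks(g[280:412,300:345].mean(1),6)])
for r in(300,330,390,396): print(r,[(a+215,b) for a,b in peaks(g[r-1:r+2,215:435].mean(0),15)])
R=Ro.from_quat(np.roll(np.load('s4.npz')['q'],-1));p=np.load('s4.npz')['p'];M=R.as_matrix()
for nm,X in(('backtop',[.003,0,-.044]),('fronttop',[-.003,0,-.044]),('backbot',[.003,0,.022])):
    print(nm,proj(m,[p+M@(np.array(X)+[0,s,0]) for s in(.028,-.028)]).round(1).tolist())
E
```

```text
rackL [(7.49, 150), (31.45, -109), (35.46, 31), (41.73, 56), (91.26, -45), (96.44, 63), (116.12, -47), (118.68, 65), (139.81, -20), (141.04, 11), (153.52, -55), (159.65, 79), (183.44, -56), (189.63, -9), (192.1, 54), (211.73, -62), (216.68, 70), (225.8, -62), (235.73, -55)]
rackR [(9.04, 87), (32.94, -65), (37.06, 18), (42.67, 67), (92.44, -81), (97.31, 70), (117.37, -79), (120.14, 46), (154.91, -51), (161.13, 48), (184.8, -61), (193.57, 87), (213.14, -46), (215.38, -11), (218.35, 76), (223.8, -61), (236.98, -51)]
35 [(274.88, 102), (357.40999999999997, -150)]
42 [(274.86, 106), (357.14, -105)]
95 [(274.4, 101), (354.40999999999997, -182), (356.55, 32)]
102 [(274.35, 99), (354.06, -110), (362.43, 30)]
145 [(274.45, 114), (351.99, -96), (361.58, 30)]
155 [(274.42, 114), (351.69, -125), (361.57, 32)]
185 [(274.38, 113), (350.17, -103), (357.61, 28)]
195 [(274.39, 114), (349.77, -109), (357.62, 27)]
212 [(274.67, 96), (347.92, -51), (356.68, 26)]
228 [(274.6, 144), (348.04, -102)]
243 [(274.61, 144), (304.96, -48), (321.56, 61), (341.89, -41), (346.94, -51)]
252 [(274.62, 143), (282.98, -45), (346.6, -58)]
frame [(287.97, 48), (296.15, 13), (298.53, -13), (387.37, 11), (405.27, -85)]
300 [(237.32, -28), (250.57999999999998, 44), (393.44, -98), (406.13, 20), (420.82, -18)]
330 [(225.36, -87), (241.38, 80), (402.49, -89), (418.24, 49)]
390 [(220.18, 103), (423.52, -109)]
396 [(221.14, 85), (422.51, -102)]
backtop [[423.2, 387.0], [219.1, 387.3]]
fronttop [[421.4, 404.8], [220.9, 405.1]]
backbot [[388.4, 287.7], [254.3, 287.9]]
```

```bash
python3 - <<'E'
from h import *
z=np.load('w4.npz');m={k:z[k] for k in('intrinsics','dist','R','t')}
L=[27.99,51.95,111.76,136.6,174.0,180.1,203.94,212.6,232.23,237.2,256.2];Rr=[29.5,53.4,112.9,137.9,175.4,181.6,205.3,214.1,233.6,238.8,257.5]
a=onz(m,[(290,r) for r in L],.04);b=onz(m,[(338,r) for r in Rr],.04)
for i in range(len(L)): print(L[i],a[i,:2].round(4),b[i,:2].round(4),'yaw',round(np.degrees(np.arctan2(-(b[i]-a[i])[0],(b[i]-a[i])[1])) %180-180,2),'rel',round((a[i,0]+b[i,0]-a[-1,0]-b[-1,0])/2*1e3,2))
print('model',[0,12,15.5,27.5,35,47,58.5,70.5,86,98,117.5,129.5])
e=onz(m,[(274.9,36),(357.9,36),(275.1,252),(347.1,252)],.04);print(e.round(4))
E
```

```text
27.99 [0.6119 0.2326] [0.6109 0.2069] yaw -2.03 rel 129.79
51.95 [0.5996 0.2329] [0.5987 0.2069] yaw -1.96 rel 117.57
111.76 [0.568  0.2336] [0.5672 0.2067] yaw -1.61 rel 85.98
136.6 [0.5543 0.2339] [0.5534 0.2067] yaw -1.8 rel 72.22
174.0 [0.5329 0.2344] [0.5319 0.2065] yaw -1.93 rel 50.8
180.1 [0.5293 0.2345] [0.5283 0.2065] yaw -2.06 rel 47.19
203.94 [0.515  0.2349] [0.5141 0.2064] yaw -1.9 rel 32.96
212.6 [0.5097 0.235 ] [0.5087 0.2064] yaw -2.08 rel 27.62
232.23 [0.4975 0.2353] [0.4965 0.2063] yaw -1.93 rel 15.41
237.2 [0.4944 0.2354] [0.4932 0.2063] yaw -2.22 rel 12.18
256.2 [0.4821 0.2357] [0.4811 0.2062] yaw -1.86 rel 0.0
model [0, 12, 15.5, 27.5, 35, 47, 58.5, 70.5, 86, 98, 117.5, 129.5]
[[0.6079 0.2408 0.04  ]
 [0.6076 0.1962 0.04  ]
 [0.4849 0.2448 0.04  ]
 [0.4847 0.2006 0.04  ]]
```

```bash
cat >>h.py <<'E'
YAW=-1.95
SL={1:np.array([.4953,.2223]),2:np.array([.5128,.2217]),3:np.array([.5343,.2210])}
def to(i,zb,tilt=0):
    s=manip.state();print(delta(Rtilt(YAW,tilt),[*SL[i],zb+.022]),'bottom z',round(s['tcp_pos'][2]-.022,4),'F',s['ft_force'].round(1),'t',round(s['time'],2))
E
python3 -c "
from h import *
to(1,.046)"
```

```text
(array([-0.03, -0.24,  3.14]), array([-0.02, -0.  ,  0.45])) bottom z 0.1245 F [ 0.6  0.5 -0.7] t 7.8
```

```bash
python3 -m crank '0 -0.1 0.2 0 0 0.25;0 -0.14 0.4 0 0 0.2;0 0 0.5 0 0 0;0 0 0.5 0 0 0;0 0 0.5 0 0 0;0 0 0.5 0 0 0;0 0 0.3 0 0 0;0 0 0.2 0 0 0;0 0 0 0 0 0;0 0 0 0 0 0'
python3 -c "
from h import *
to(1,.042)"
```

```text
time: 8.63
tcp_pos: [0.496, 0.2227, 0.0688]
tool_rot: [-0.001, 1.0, -0.017, -0.0]
ft_force: [-0.4, 0.1, -0.5]
finger_gap: 0.642
gripper_force: 63.3
(array([-0.03,  0.02,  0.19]), array([-0.02,  0.  ,  0.01])) bottom z 0.0468 F [-0.4  0.1 -0.5] t 8.63
```

```bash
python3 -m crank '-0.03 0.02 0.06 0 0 0;0 0 0.06 0 0 0;0 0 0.04 0 0 0;0 0 0.02 0 0 0;0 0 0.02 0 0 0;0 0 0.02 0 0 0;0 0 0.02 0 0 0;0 0 0 0 0 0;0 0 0 0 0 0;0 0 0 0 0 0'
python3 -c "
from h import *
to(1,.039)"
```

```text
time: 9.47
tcp_pos: [0.4953, 0.2222, 0.063]
tool_rot: [-0.001, 1.0, -0.017, 0.0]
ft_force: [-0.4, 0.1, -0.4]
finger_gap: 0.645
gripper_force: 63.3
(array([ 0.  , -0.01,  0.08]), array([-0.02, -0.  ,  0.  ])) bottom z 0.041 F [-0.4  0.1 -0.4] t 9.47
```

```bash
python3 -m crank '0 0 0.02 0 0 0;0 0 0.02 0 0 0;0 0 0.02 0 0 0;0 0 0.02 0 0 0;0 0 0 0 0 0;0 0 0 0 0 0;0 0 0 0 0 0;0 0 0 0 0 0;0 0 0 0 0 0;0 0 0 0 0 0'
python3 -c "
from h import *
to(1,.038)"
```

```text
time: 10.3
tcp_pos: [0.4954, 0.2222, 0.0611]
tool_rot: [-0.001, 1.0, -0.017, 0.0]
ft_force: [-0.7, -0.5, 3.7]
finger_gap: 0.648
gripper_force: 63.4
(array([-0.  , -0.  ,  0.04]), array([-0.02, -0.01,  0.  ])) bottom z 0.0391 F [-0.7 -0.5  3.7] t 10.3
```

Slot 1: contact at 3.7 N with the frame's bottom at rim height, so it doesn't go in. On to slot 2.

```bash
python3 -m crank '0 0 -0.12 0 0 0;0 0 -0.12 0 0 0;0.1 0 0 0 0 0;0.2 0 0 0 0 0;0.2 0 0 0 0 0;0.1 0 0 0 0 0;0.1 0 0 0 0 0;0 0 0 0 0 0;0 0 0 0 0 0;0 0 0 0 0 0'
python3 -c "
from h import *
to(2,.0405)"
```

```text
time: 11.13
tcp_pos: [0.5125, 0.2215, 0.0669]
tool_rot: [-0.001, 1.0, -0.017, -0.0]
ft_force: [-0.7, 1.1, 0.1]
finger_gap: 0.646
gripper_force: 63.5
(array([ 0.01, -0.01,  0.17]), array([-0.02,  0.01,  0.  ])) bottom z 0.0449 F [-0.7  1.1  0.1] t 11.13
```

```bash
python3 -m crank '0.01 -0.01 0.06 0 0 0;0 0 0.06 0 0 0;0 0 0.04 0 0 0;0 0 0.02 0 0 0;0 0 0.02 0 0 0;0 0 0.02 0 0 0;0 0 0.02 0 0 0;0 0 0 0 0 0;0 0 0 0 0 0;0 0 0 0 0 0'
python3 -c "
from h import *
to(2,.0385)"
```

```text
time: 11.97
tcp_pos: [0.513, 0.2218, 0.0611]
tool_rot: [-0.001, 1.0, -0.017, 0.0]
ft_force: [1.1, 0.5, -1.6]
finger_gap: 0.645
gripper_force: 63.5
(array([-0.01,  0.01,  0.02]), array([-0.02, -0.  ,  0.  ])) bottom z 0.0391 F [ 1.1  0.5 -1.6] t 11.97
```

```bash
python3 -m crank '0 0 0.02 0 0 0;0 0 0.02 0 0 0;0 0 0.02 0 0 0;0 0 0.02 0 0 0;0 0 0.02 0 0 0;0 0 0 0 0 0;0 0 0 0 0 0;0 0 0 0 0 0;0 0 0 0 0 0;0 0 0 0 0 0'
python3 -c "
from h import *
to(2,.0165)"
```

```text
time: 12.8
tcp_pos: [0.513, 0.2218, 0.0585]
tool_rot: [-0.001, 1.0, -0.017, 0.0]
ft_force: [-0.3, 0.3, -0.1]
finger_gap: 0.644
gripper_force: 63.5
(array([-0.01,  0.01,  0.8 ]), array([-0.02, -0.  ,  0.01])) bottom z 0.0365 F [-0.3  0.3 -0.1] t 12.8
```

Slot 2 lets it in without any force. Lowering.

```bash
python3 -m crank '-0.01 0.01 0.04 0 0 0;0 0 0.04 0 0 0;0 0 0.04 0 0 0;0 0 0.04 0 0 0;0 0 0.04 0 0 0;0 0 0.04 0 0 0;0 0 0.04 0 0 0;0 0 0.04 0 0 0;0 0 0.04 0 0 0;0 0 0 0 0 0'
python3 -c "
from h import *
to(2,.0165)"
```

```text
time: 13.63
tcp_pos: [0.5126, 0.2215, 0.0493]
tool_rot: [-0.001, 1.0, -0.017, -0.0]
ft_force: [0.7, -1.3, -1.1]
finger_gap: 0.642
gripper_force: 63.5
(array([ 0.01, -0.01,  0.43]), array([-0.02,  0.  ,  0.  ])) bottom z 0.0273 F [ 0.7 -1.3 -1.1] t 13.63
```

```bash
python3 -m crank '0 0 0.04 0 0 0;0 0 0.04 0 0 0;0 0 0.04 0 0 0;0 0 0.04 0 0 0;0 0 0.04 0 0 0;0 0 0.04 0 0 0;0 0 0.04 0 0 0;0 0 0.04 0 0 0;0 0 0 0 0 0;0 0 0 0 0 0'
python3 -c "
from h import *
to(2,.0165)"
```

```text
time: 14.47
tcp_pos: [0.5127, 0.2216, 0.0414]
tool_rot: [-0.001, 1.0, -0.017, 0.0]
ft_force: [0.1, -0.3, 0.5]
finger_gap: 0.643
gripper_force: 63.5
(array([ 0.  , -0.01,  0.12]), array([-0.02, -0.  ,  0.  ])) bottom z 0.0194 F [ 0.1 -0.3  0.5] t 14.47
```

```bash
python3 -m crank '0 0 0.03 0 0 0;0 0 0.03 0 0 0;0 0 0.03 0 0 0;0 0 0.02 0 0 0;0 0 0.02 0 0 0;0 0 0.02 0 0 0;0 0 0 0 0 0;0 0 0 0 0 0;0 0 0 0 0 0;0 0 0 0 0 0'
python3 -c "
from h import *
to(2,.0165)"
```

```text
time: 15.3
tcp_pos: [0.5128, 0.2216, 0.0379]
tool_rot: [-0.001, 1.0, -0.017, 0.0]
ft_force: [-0.5, -1.1, 2.4]
finger_gap: 0.642
gripper_force: 63.4
(array([-0.  , -0.01, -0.02]), array([-0.02, -0.  ,  0.  ])) bottom z 0.0159 F [-0.5 -1.1  2.4] t 15.3
```

Home on the floor at 2.4 N, bottom at 15.9 mm, which agrees with the floor height less the give of the feet. Releasing.

```bash
python3 -m crank '0 0 0 0 0 0;0 0 0 0 0 0;0 0 0 0 0 0;0 0 0 0 0 0;0 0 0 0 0 0;0 0 0 0 0 0;0 0 0 0 0 0;0 0 0 0 0 0;0 0 0 0 0 0;0 0 0 0 0 0' -0.9
python3 -m crank '0 0 -0.2 0 0 0;0 0 -0.4 0 0 0;0 0 -0.6 0 0 0;0 0 -0.7 0 0 0;0 0 -0.7 0 0 0;0 0 -0.7 0 0 0;0 0 -0.7 0 0 0;0 0 -0.6 0 0 0;0 0 -0.4 0 0 0;0 0 0 0 0 0'
python3 - <<'E'
from h import *
p,d=manip.snapshot('wrist');t,_=manip.snapshot('scene');m=manip.camera_model('wrist')
cv2.imwrite('pics/fin.png',np.hstack([cv2.resize(p,(480,360)),cv2.resize(t[190:270,195:445][:, :],(320,102))[:0].reshape(0,320,3) if 0 else np.vstack([cv2.resize(t[225:305,195:285],(320,180)),cv2.resize(t[190:265,365:455],(320,180))])])[:,:,::-1])
# predicted frame edges standing home, in full wrist picture
Rk=Ro.from_euler('z',YAW,degrees=True).as_matrix();o=np.array([*SL[2],.0165])
for n,X in(('backtop',(.003,.066)),('fronttop',(-.003,.066))): print(n,(proj(m,[o+Rk@[X[0],y,X[1]] for y in(.028,-.028)])*.75).round(1).tolist())
print(manip.state()['time'])
E
```

```text
time: 16.13
tcp_pos: [0.5128, 0.2216, 0.0378]
tool_rot: [-0.001, 1.0, -0.017, 0.0]
ft_force: [0.4, -0.0, -0.4]
finger_gap: 0.95
gripper_force: 0.0
time: 16.97
tcp_pos: [0.5143, 0.2223, 0.1657]
tool_rot: [-0.001, 1.0, -0.017, 0.002]
ft_force: [0.8, 0.1, -0.1]
finger_gap: 0.949
gripper_force: 0.0
backtop [[202.3, 182.8], [279.2, 182.7]]
fronttop [[202.7, 190.5], [278.9, 190.5]]
17.0667
```

View pics/fin.png

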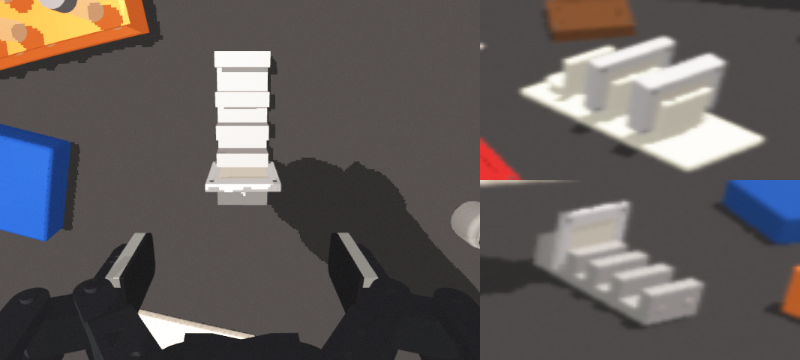

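The frame stands upright in slot 2, its top edge at (205–281, 185–192) against a rack centre of about x=242, so it is centred. The other two filters are still in the stand, and the gripper is clear.

```bash
python3 -c "
from workcell import manip
print(manip.close_job())"
```

```text
the job is handed in; nothing more can be done
None
```

The front filter frame, which measured 6 mm thick in the pictures, was refused by slot 1 at a light touch (3.7 N). It went into slot 2 without force and was let go standing on the slot's floor, centred to about 1 mm, and the job was handed in at about 17 s.

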